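# Rock a stuck film case out of its display stand

## Task

The red film case is stuck between the sprung felt pads of its display stand, and hauling it straight up would only lift the whole stand. Pinch the case by its top edge, rock it side to side in its own plane a few times (a good five degrees each way) while easing it up, gently and without jerking, so that the stand stays down and is not dragged or tipped over, and finish holding the case upright and still in the gripper, just clear above the stand it came from. Do not let go at the end, and leave the other stand and everything else on the counter alone.

Things in the scene. Friction and masses are not known exactly. Their poses are not given: they have to be found in the camera images.
- film_case: the case to free: rigid red flat box, 14 mm thick (its x), 135 wide (y), 171 tall (z), about 120 g, white cover with an orange disc on both flat faces. Origin: centre of its bottom edge. It stands upright and centred in 'stand', axes as the stand's, bottom edge 24 mm and top edge 195 mm above the counter. Above 62 mm its flat faces are free, to be pinched from above
- film_case_top (a point): centre of the red case's top edge, 171 mm above its origin
- stand: stand of the red case: loose on the counter, 2.4 kg, dark steel base 130 (x) by 210 (y) by 10 mm, origin at the centre of its underside. The case rests on a rubber rest 30 mm wide (y), 24 mm high. Two blue brackets, 70 mm wide (y), tops at 62 mm, stand at x = -40 and +40 mm. To lean the case means to tip its top along the stand's y; there is room for 0.18 rad each way
- stand_pads (a point): midpoint between the stand's two sprung felt pads, 42 mm above its underside: the pivot for rocking. Each pad (44 mm wide in y, 32 to 52 mm high) presses the case with 25 N. A straight pull meets 26 to 35 N of friction and lifts the stand (24 N). Leaning takes some 5 N at the case's top, and a turning case slides up easily: 2 mm per swing of 0.2 rad is fine, 5 is not
- stand_mouth (a point): centre of the stand at the height of the brackets' tops, 62 mm above its underside. Turn the gripper with the case as it leans. The case's bottom edge starts 38 mm below it, leaves the pads 10 mm below it, and is clear of the stand once above it
- other_stand: an identical stand that holds the other case; leave alone. Origin at the centre of its underside, 130 (x) by 210 (y) mm
- other_case: a black film case with yellow cover and green disc, same size as the red one, stuck in other_stand; leave alone. Origin at the centre of its bottom edge
- case_stack: three film cases lying in a stack, 135 by 171 mm, 42 mm high; origin at the centre of the underside; leave alone
- disc_tub: spindle of bare discs on a black round base, 132 mm across, 92 mm high; origin at the centre of the underside; leave alone
- mug: blue mug, 80 mm across, 95 mm high, handle at its +y; leave alone
- spray: white cleaner bottle with blue cap, 60 mm across, 170 mm high; leave alone
- bookend: grey steel L-shaped bookend, foot 130 (x) by 100 (y) mm, upright plate 153 mm high at the +x end; leave alone
- tape: black tape dispenser, 130 (x) by 50 (y) mm, 77 mm high; leave alone
There are look-alikes about, which are no part of the job. Leave any blue or turquoise look-alike of the film_case alone.

How it is judged:
On the way, in this order (a step that is already met when the one before it is completed fails the run):
1. the gripped case, still between the pads, has been leaned to the stand's +y side (over 0.05 rad) (z of film_case in the frame of stand below 0.052 m and angle between the z axis of film_case and the z axis of stand, either way round above 0.05 rad and y of film_case_top in the frame of stand above 0.006 m and contact force between the fingers and film_case above 1 N).
2. the gripped case, still between the pads, has then been leaned to the stand's -y side (over 0.05 rad) (z of film_case in the frame of stand below 0.052 m and angle between the z axis of film_case and the z axis of stand, either way round above 0.05 rad and y of film_case_top in the frame of stand below -0.006 m and contact force between the fingers and film_case above 1 N).
At the end, for the whole second after the job is handed in: Red case held still, upright (0.2 rad), touching only the fingers, its bottom edge 64 to 125 mm above the stand's underside and within 60 mm sideways of the stand's centre; stand flat on the counter within 50 mm of its start, other things within 30 mm (z of film_case in the frame of stand between 0.064 and 0.125 m and horizontal distance between film_case and stand below 0.06 m and angle between film_case's own z axis and vertical below 0.2 rad and linear speed of film_case below 0.03 m/s and contact force between the fingers and film_case above 1.5 N and contact force between film_case and stand below 0.1 N and height (world z) of stand below 0.003 m and angle between stand's own z axis and vertical below 0.03 rad and distance of stand from where it was at the start of the episode below 0.05 m and distance of each of other_case, other_stand, case_stack, disc_tub, mug, spray, bookend, tape from where it was at the start of the episode below 0.03 m); the arm keeps its last pose, push and grip.
It fails at once if the case is jerked (over 0.25 m/s while its bottom edge is below the pads' centre) (z of film_case in the frame of stand below 0.042 m and linear speed of film_case above 0.25 m/s).
It fails at once if the stand is lifted off the counter (its centre up over 15 mm), tipped (over 0.17 rad) or dragged (over 50 mm) (height (world z) of stand above 0.015 m or angle between stand's own z axis and vertical above 0.17 rad or distance of stand from where it was at the start of the episode above 0.05 m).
It fails at once if a bystander is moved by more than 30 mm (distance of any of other_case, other_stand, case_stack, disc_tub, mug, spray, bookend, tape from where it was at the start of the episode above 0.03 m).
It also fails if it takes over 48 s, if anything falls off the work surface, if the arm or the gripper's body presses on something with over 40 N, if the wrist force passes 120 N, or if a joint passes its speed limit or range.

## Robot

A 6-joint arm with a two-finger parallel gripper is mounted at the origin on the work surface. World frame = base frame: x ahead of the robot, y to its left, z up, the work surface at z = 0. Lengths are in m, angles in rad, forces in N, time in s.
With the tool pointing down it reaches from about 0.35 to 0.775 m from the base axis. Payload 7.3 kg.
Tool frame: the origin (TCP) lies at the centre of the arm's flange, where the gripper is bolted on; the fingertips stand 178 mm ahead of it and the grasp point (between the pads) lies 159 mm ahead of it (tip_extent is the distance from the TCP to the fingertips, in m); z points along the fingers, y is the line along which they close (so a half turn about z gives the same grasp; the last joint's range is limited). The gripper opens to 92 mm and grips with 3 to 60 N. Pads are 19 mm wide; open, the fingers measure 130 mm over their backs; the gripper's body (75 mm by 190 mm) begins 47 mm behind the grasp point.
Start: joints at [1.143, 0.342, 1.524, -0, 1.275, -0.146], TCP at [0.146, 0.504, 0.405] pointing down, gripper open.
Joint ranges: [-2.53, 2.53], [-0.77, 2.02], [0.04, 2.7], [-1, 4.14], [0.28, 2.66], [-3.11, 3.11]. Speed limits (rad/s): [2.57, 2.57, 3.14, 3.14, 3.14, 3.14].

## Interface

Orientations are given as [roll, pitch, yaw] about the fixed x, y, z axes, in that order (R = Rz(yaw) Ry(pitch) Rx(roll)).
In Python, from cell import * gives the robot as it stands.
- The arm moves only by the tool arm_command, never from a script. Its arguments are lists of equal length, an entry for each row: "xyz": the shift along the world's x, y, z in mm, a list of three; "spin": the turn about the world's z in degrees. In form: {"xyz": [[tx, ty, tz], ...], "spin": [spin, ...]}. A call has 1 to 20 rows; each row shifts and turns the commanded pose from where the row before left it; what a row does not reach is not made up. A row lasts 1/10 s, in which the tool goes at most 50 mm and 8.59 degrees, less where a joint would pass 70% of its speed; a pose out of reach is approached as far as the arm can. A call with a gripper value outside its range is refused whole. "jaw" is the opening, from -1 (shut) to 1 (fully open), set as the call begins (left out, the last holds). The fingers move at their own pace and stop on an object; "squeeze" is the grip in N (left out, the last holds). Time passes only in rows, so rows that do not move let the fingers close. It gives the time, the measured TCP pose, the force, the opening and the grip force at its end, in the units of the state.
- observe(): the state, without advancing time (a new reading comes with each control period).
- read_camera(name): name is "side" or "top" or "wrist"; returns a dict with "img" (420x560x3 uint8, red, green, blue), "depth" (420x560 float32, m along the optical axis (not along the pixel's ray), 0 where there is no reading), "fx", "fy", "cx", "cy" (pixels), "dist_coeffs" ([k1, k2, p1, p2, k3] as OpenCV has them; the pictures are not rectified), "world_from_camera" (4x4, takes a point from camera to world coordinates). Camera axes: x right, y up, looking along -z (the intrinsics and any distortion apply to the point x, -y, -z); pixel columns grow to the right and rows downward; lengths in m; the calibration is good to about 2 mm. A picture is of the moment at which its call begins.
- hand_in(): hands the job in; it is judged then, once.
The state is a dict: "time": time; "qpos": joint angles; "qvel": joint speeds; "joint_efforts": joint torques, N m; "tool_pos": TCP position; "tool_rot": TCP orientation; "contact_force": force on the tool from outside, world axes, zero at the start; "torque": the same for the moment, N m; "opening": finger opening in m; "grip_force": force on a finger pad.
Only numpy, scipy, OpenCV 4.12 (cv2) and the standard library are available. Lean on these libraries where they do the work, as an engineer would, in place of code of your own. Each camera call takes 0.05 s, during which the arm holds its last target. There are 200 camera calls.

## Working session

There is one attempt and no reset: what is moved stays moved. The work goes in short steps, Python scripts to look and compute and a tool call to move; the robot and the scene stay as the last step left them, time stands still between calls to the robot, and variables do not carry over. Pictures are saved under pics/ and viewed, at most 10 in all, crops included, and the job is handed in when it is done.

Besides the shell and the picture viewer there is one more tool, called after "Call:" as name(argument=value, ...) on one line, values as JSON. arm_command: Moves the arm, as the interface text tells. Its arguments: {"type":"object","properties":{"xyz":{"type":"array","items":{"type":"array","items":{"type":"number"}}},"spin":{"type":"array","items":{"type":"number"}},"jaw":{"type":"number"},"squeeze":{"type":"number"}},"required":["xyz","spin"]}

```bash
mkdir -p pics; cat > h.py <<'E'
from cell import *
import numpy as np, cv2
def pt(c,u,v,d=None,z=None):
    """pixel to world: by depth reading, or on plane z"""
    K=np.array([[c["fx"],0,c["cx"]],[0,c["fy"],c["cy"]],[0,0,1.]])
    p=cv2.undistortPoints(np.array([[[u,v]]],float),K,np.array(c["dist_coeffs"],float))[0,0]
    T=np.array(c["world_from_camera"]); r=T[:3,:3]@np.array([p[0],-p[1],-1])
    if z is not None: s=(z-T[2,3])/r[2]
    else: s=c["depth"][int(round(v)),int(round(u))] if d is None else d
    return T[:3,3]+s*r
E
python3 - <<'E'
from h import *
import pickle
for n in ("top","side"):
    c=read_camera(n); pickle.dump(c,open(n+".pkl","wb"))
    cv2.imwrite(f"pics/{n}0.png",cv2.resize(c["img"][:,:,::-1],(784,588)))
    print(n,np.round(c["world_from_camera"],3).tolist(),c["fx"])
print(observe())
E
```

```text
top [[-0.028, 0.98, -0.196, 0.279], [-1.0, -0.028, 0.0, 0.003], [-0.005, 0.196, 0.981, 1.373], [0.0, 0.0, 0.0, 1.0]] 483.2300296237233
side [[0.874, 0.327, -0.359, 0.198], [-0.486, 0.57, -0.663, -0.65], [-0.012, 0.754, 0.657, 0.788], [0.0, 0.0, 0.0, 1.0]] 380.2355685069119
{'time': 0.1, 'qpos': array([ 1.14298813e+00,  3.42653977e-01,  1.52489462e+00,  4.08401799e-05,
        1.27541514e+00, -1.46015143e-01]), 'qvel': array([-0.00152016, -0.00217819, -0.00036316,  0.00061957,  0.00036857,
       -0.00071459]), 'joint_efforts': array([-2.19267258e-05, -4.32003808e+01, -2.44695354e+01,  7.18491711e-02,
        5.25767764e-02, -4.33873311e-05]), 'tool_pos': array([0.14592457, 0.5041944 , 0.40412319]), 'tool_rot': array([-3.14024184e+00, -2.38128395e-04,  2.85978753e+00]), 'contact_force': array([0.20005194, 0.41236749, 0.53081279]), 'torque': array([-0.00827574, -0.02292176, -0.01737624]), 'grip_force': 0.0, 'opening': 0.09213763137146679}
```

View pics/top0.png

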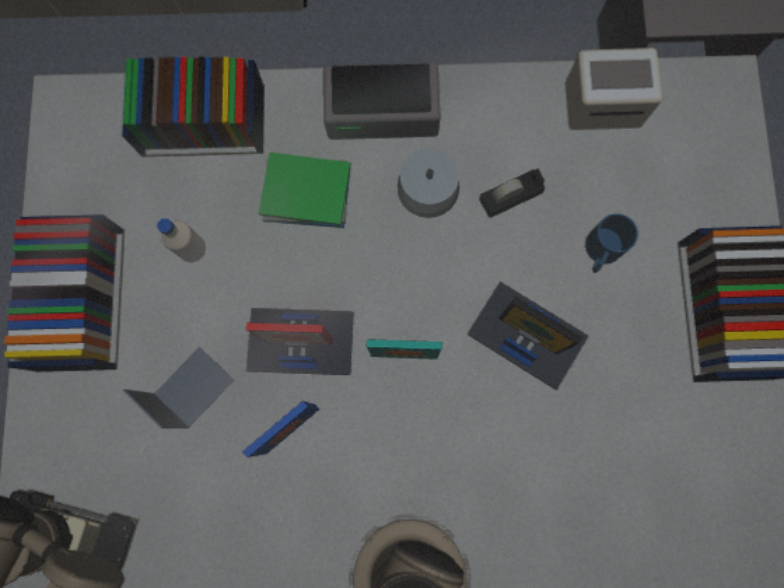

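View pics/side0.png

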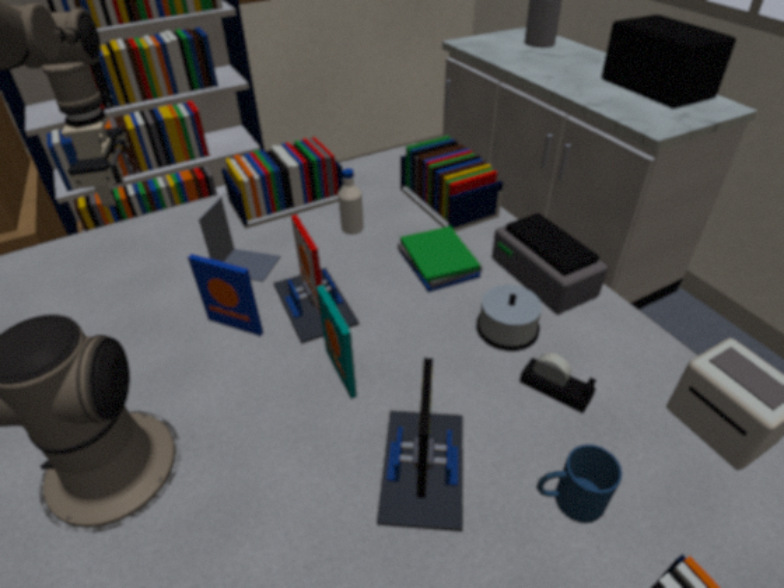

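```bash
python3 - <<'E'
from h import *
import pickle
c=pickle.load(open("top.pkl","rb")); im=c["img"][:,:,::-1]
x0,y0=165,205
cv2.imwrite("pics/crop.png",cv2.resize(im[y0:y0+75,x0:x0+100],None,fx=8,fy=8,interpolation=cv2.INTER_CUBIC))
# red pixels high up
h=cv2.cvtColor(c["img"],cv2.COLOR_RGB2HSV)
m=((h[...,0]<8)|(h[...,0]>172))&(h[...,1]>150)&(h[...,2]>70)
m[:205]=0;m[280:]=0;m[:,:165]=0;m[:,265:]=0
P=np.array([[*pt(c,u,v),u,v] for v,u in zip(*np.nonzero(m))])
P=P[(P[:,2]>.185)&(P[:,2]<.205)]
print(len(P),P.mean(0),P.min(0),P.max(0))
print(cv2.minAreaRect(P[:,:2].astype(np.float32)*1000), cv2.fitLine(P[:,:2].astype(np.float32),cv2.DIST_L2,0,.01,.01).T)
E
```

```text
38 [4.63551748e-01 2.61811121e-01 1.95449851e-01 1.81210526e+02
 2.32500000e+02] [4.56813731e-01 2.45793871e-01 1.91690941e-01 1.77000000e+02
 2.31000000e+02] [4.67701597e-01 2.72777446e-01 2.01474869e-01 1.88000000e+02
 2.35000000e+02]
((462.2207946777344, 259.3507995605469), (26.882152557373047, 10.800929069519043), 88.73612976074219) [[ 0.09636299 -0.99534625  0.46355176  0.2618111 ]]
```

View pics/crop.png

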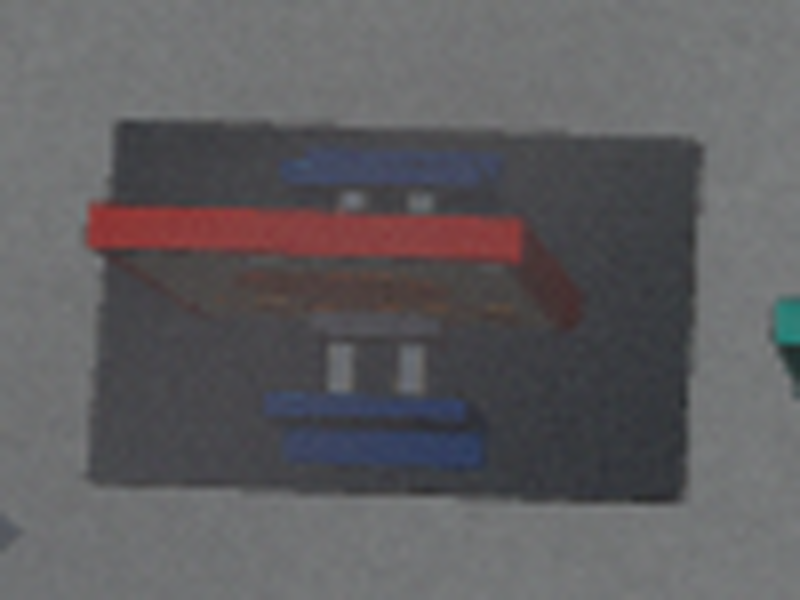

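The crop shows the red case (top edge (88,203)–(522,262)) standing between the blue brackets of a dark base. The turquoise case at the right edge and the blue one lower left have no stand, so the red case is the target.

```bash
python3 - <<'E'
from h import *
import pickle
c=pickle.load(open("top.pkl","rb"))
f=lambda u,v,z: pt(c,165+(u+.5)/8-.5,205+(v+.5)/8-.5,z=z)
T=np.array([f(*p,.195) for p in [(88,203),(522,218),(522,262),(88,250)]])
B=np.array([f(*p,.010) for p in [(117,121),(703,142),(685,500),(90,485)]])
for n,Q in (("case",T),("base",B)):
    print(n,Q.mean(0).round(4),"len",np.linalg.norm(Q[0]-Q[1]).round(4),"wid",np.linalg.norm(Q[1]-Q[2]).round(4))
    for a,b in ((0,1),(3,2)):
        d=Q[a]-Q[b]; print("  dir of y deg from world +y",np.degrees(np.arctan2(-d[0],d[1])).round(2))
o=observe(); print(np.degrees(o["tool_rot"]))
E
```

```text
case [0.4591 0.209  0.195 ] len 0.1341 wid 0.0137
  dir of y deg from world +y -3.63
  dir of y deg from world +y -3.23
base [0.4588 0.2079 0.01  ] len 0.2103 wid 0.1276
  dir of y deg from world +y -3.71
  dir of y deg from world +y -3.06
[-1.79922604e+02 -1.36437520e-02  1.63853756e+02]
```

Call:
arm_command(xyz=[[8,-8,0],[17,-16,0],[18,-17,0],[18,-17,0],[18,-17,0],[18,-17,0],[18,-17,0],[18,-17,0],[18,-17,0],[18,-17,0],[18,-17,0],[18,-17,0],[18,-17,0],[18,-17,0],[18,-17,0],[18,-17,0],[18,-17,0],[18,-17,0],[0,0,0],[0,0,0]], spin=[-2,-4,-4.4,-4.4,-4.4,-4.4,-4.4,-4.4,-4.4,-4.4,-4.4,-4.4,-4.4,-4.4,-4.4,-4.4,-4.4,-0.9,0,0], jaw=1)

```text
time: 2.1
tool_pos: [0.4589, 0.2076, 0.4044]
tool_rot: [-3.141, 0.0, 1.585]
contact_force: [-0.9, 0.1, 0.0]
opening: 0.0921
grip_force: 0.0
```

```bash
python3 - <<'E'
from h import *
c=read_camera("wrist"); cv2.imwrite("pics/w1.png",c["img"][:,:,::-1])
o=observe(); print(o["time"],o["tool_pos"],np.degrees(o["tool_rot"]),o["contact_force"])
h=cv2.cvtColor(c["img"],cv2.COLOR_RGB2HSV)
m=((h[...,0]<8)|(h[...,0]>172))&(h[...,1]>130)&(h[...,2]>70)
P=np.array([[*pt(c,u,v),u,v] for v,u in zip(*np.nonzero(m))]); P=P[(P[:,2]>.18)&(P[:,2]<.21)]
print(len(P))
if len(P): print(P.mean(0),P.min(0),P.max(0),cv2.minAreaRect(P[:,:2].astype(np.float32)*1000))
E
```

```text
2.15 [0.45858104 0.20809347 0.4045254 ] [-1.79949832e+02  4.49957242e-04  9.09012711e+01] [-0.14760195 -0.4523618  -0.00466114]
3710
[4.59387643e-01 2.24812594e-01 1.94824111e-01 2.82954717e+02
 2.07194340e+02] [4.48111049e-01 1.49289421e-01 1.92492166e-01 2.64000000e+02
 1.21000000e+02] [4.69231156e-01 2.76685324e-01 1.97215913e-01 3.01000000e+02
 3.19000000e+02] ((458.6598815917969, 212.65769958496094), (127.6372299194336, 13.821763038635254), 86.26421356201172)
```

View pics/w1.png

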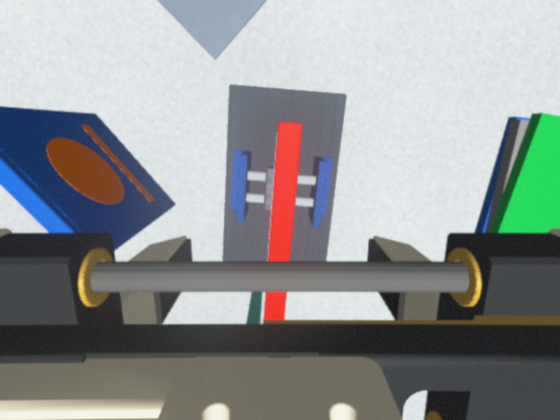

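The wrist view shows the red top edge running from (288,123) to (270,319), centred under the gripper. It is 4.4° off the jaw yaw.

Call:
arm_command(xyz=[[0,0,0],[0,1,-5],[0,0,-7],[0,0,-7],[0,0,-7],[0,0,-7],[0,0,-7],[0,0,-7],[0,0,-7],[0,0,-6],[0,0,-5],[0,0,0],[0,0,0]], spin=[-2.2,-2.2,0,0,0,0,0,0,0,0,0,0,0])

```text
time: 3.45
tool_pos: [0.459, 0.2093, 0.3398]
tool_rot: [3.141, -0.0, 1.511]
contact_force: [0.2, -0.2, -0.5]
opening: 0.0913
grip_force: 0.0
```

Call:
arm_command(xyz=[[0,0,0],[0,0,0],[0,0,0],[0,0,0],[0,0,0],[0,0,0],[0,0,0],[0,0,0],[0,0,0],[0,0,0]], spin=[0,0,0,0,0,0,0,0,0,0], jaw=-1, squeeze=40)

```text
time: 4.45
tool_pos: [0.459, 0.2093, 0.3397]
tool_rot: [3.141, 0.0, 1.511]
contact_force: [-0.2, -0.0, 0.1]
opening: 0.0163
grip_force: 0.0
```

Call:
arm_command(xyz=[[0,0,0],[0,0,0],[0,0,0],[0,0,0],[0,0,0]], spin=[0,0,0,0,0])

```text
time: 4.95
tool_pos: [0.4591, 0.2093, 0.3397]
tool_rot: [3.141, -0.0, 1.511]
contact_force: [2.8, 0.4, -0.9]
opening: 0.0138
grip_force: 40.0
```

Call:
arm_command(xyz=[[0,1,0],[0.1,2,0],[0.2,3,0],[0.2,3,0],[0.2,3,0],[0.1,2,0],[0,1,0],[0,0,0]], spin=[0,0,0,0,0,0,0,0])

```text
time: 5.75
tool_pos: [0.4599, 0.2232, 0.3399]
tool_rot: [3.141, 0.004, 1.511]
contact_force: [1.0, -9.6, 2.8]
opening: 0.0139
grip_force: 40.0
```

```bash
python3 - <<'E'
from h import *
c=read_camera("top"); cv2.imwrite("pics/t2.png",cv2.resize(c["img"][200:280,160:270,::-1],None,fx=7,fy=7,interpolation=cv2.INTER_CUBIC))
o=observe(); print(o["tool_pos"],o["contact_force"],o["torque"])
c=read_camera("side");cv2.imwrite("pics/s2.png",cv2.resize(c["img"][130:260,170:290,::-1],None,fx=5,fy=4.6,interpolation=cv2.INTER_CUBIC)[:598])
E
```

```text
[0.45989554 0.2231957  0.33991071] [ 0.26011458 -8.02147571  2.48144949] [-2.07609095 -0.23099502 -0.14983893]
```

View pics/s2.png

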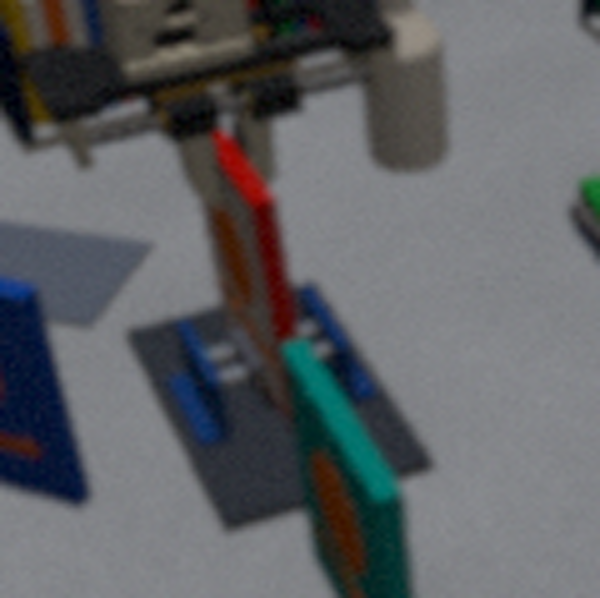

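```bash
cat >> h.py <<'E'
import pickle
def check():
    c=read_camera("wrist"); h=cv2.cvtColor(c["img"],cv2.COLOR_RGB2HSV)
    m=((h[...,0]<8)|(h[...,0]>172))&(h[...,1]>130)&(h[...,2]>70); m[270:]=0
    P=np.array([pt(c,u,v) for v,u in zip(*np.nonzero(m))]); P=P[P[:,2]>.16]
    k=np.polyfit(P[:,1],P[:,2],1); print("tilt rad (+ = toward +y)",-k[0].round(4),"n",len(P),"top z at mid y",P[:,2].mean().round(4),"far y",np.percentile(P[:,1],99).round(4))
    s=read_camera("side")["img"]; s0=pickle.load(open("side.pkl","rb"))["img"]
    for u,v in ((216,244),(255,232)):
        r=cv2.matchTemplate(s[v-22:v+22,u-22:u+22],s0[v-12:v+12,u-12:u+12],cv2.TM_CCOEFF_NORMED)
        b=cv2.minMaxLoc(r); print("stand px shift",b[3][0]-10,b[3][1]-10,round(b[1],3))
    o=observe(); print(o["time"],o["tool_pos"].round(4),o["contact_force"].round(1),o["torque"].round(2))
E
python3 -c "from h import *; check()"
```

```text
tilt rad (+ = toward +y) 0.0141 n 4731 top z at mid y 0.1929 far y 0.2892
stand px shift 0 0 0.997
stand px shift 0 0 0.998
5.95 [0.4599 0.2232 0.3399] [ 1.  -7.6  3.2] [-2.01 -0.27 -0.18]
```

```bash
python3 - <<'E'
from h import *
c=read_camera("wrist"); cv2.imwrite("pics/w2.png",c["img"][60:300,180:400,::-1].repeat(2,0).repeat(2,1))
h=cv2.cvtColor(c["img"],cv2.COLOR_RGB2HSV)
m=((h[...,0]<8)|(h[...,0]>172))&(h[...,1]>130)&(h[...,2]>70)
for v in range(100,330,15):
    us=np.nonzero(m[v])[0]
    if len(us): u=us.mean(); print(v,us.min(),us.max(),pt(c,u,v).round(4))
t=read_camera("top"); cv2.imwrite("pics/t2.png",t["img"][190:290,150:280,::-1].repeat(5,0).repeat(5,1))
E
```

```text
130 263 297 [0.4629 0.2873 0.1892]
145 263 297 [0.4625 0.2816 0.1906]
160 263 297 [0.4622 0.2758 0.1915]
175 59 296 [0.4591 0.2701 0.1919]
190 39 296 [0.4585 0.2641 0.1919]
205 91 296 [0.4587 0.2581 0.1931]
220 263 296 [0.4605 0.2518 0.1937]
235 263 295 [0.4599 0.2453 0.1932]
250 263 297 [0.46   0.239  0.1941]
295 263 296 [0.4586 0.2195 0.1962]
310 263 295 [0.4579 0.2118 0.1952]
```

View pics/w2.png

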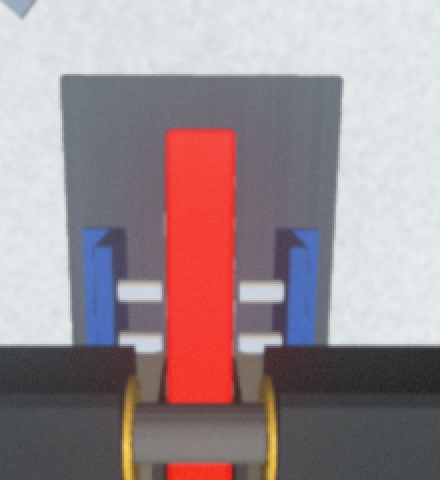

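Call:
arm_command(xyz=[[-0.1,-1,0.1],[-0.2,-3,0.3],[-0.2,-4,0.4],[-0.3,-5,0.5],[-0.3,-5,0.4],[-0.3,-5,0.2],[-0.2,-4,0.1],[-0.2,-3,0],[-0.1,-2,0],[0,0,0]], spin=[0,0,0,0,0,0,0,0,0,0])

```text
time: 7.05
tool_pos: [0.4578, 0.1933, 0.3411]
tool_rot: [-3.141, -0.004, 1.51]
contact_force: [3.0, 6.1, -7.9]
opening: 0.0141
grip_force: 40.0
```

```bash
sed -i 's/m\[270:\]=0/m[260:]=0; m[:,:255]=0; m[:,305:]=0/' h.py; python3 -c "from h import *; check()"
```

```text
tilt rad (+ = toward +y) -0.0658 n 5151 top z at mid y 0.1996 far y 0.2637
stand px shift 0 0 0.997
stand px shift 0 0 0.997
7.15 [0.4579 0.1934 0.3411] [ 2.2  6.5 -8.2] [ 1.34 -0.66 -0.13]
```

Call:
arm_command(xyz=[[0.1,2,0.1],[0.2,3,0.3],[0.2,4,0.4],[0.3,5,0.4],[0.3,5,0.3],[0.3,5,0.2],[0.3,5,0.2],[0.2,4,0.1],[0.2,3,0],[0.1,2,0]], spin=[0,0,0,0,0,0,0,0,0,0])

```text
time: 8.15
tool_pos: [0.46, 0.2292, 0.3424]
tool_rot: [-3.14, 0.005, 1.511]
contact_force: [4.0, -7.3, -9.8]
opening: 0.014
grip_force: 40.0
```

Call:
arm_command(xyz=[[-0.1,-2,0.1],[-0.2,-3,0.3],[-0.2,-4,0.4],[-0.3,-5,0.4],[-0.3,-5,0.3],[-0.3,-5,0.2],[-0.3,-5,0.2],[-0.2,-5,0.1],[-0.2,-4,0],[-0.1,-2,0]], spin=[0,0,0,0,0,0,0,0,0,0])

```text
time: 9.15
tool_pos: [0.4576, 0.1912, 0.3455]
tool_rot: [-3.141, -0.004, 1.51]
contact_force: [2.3, 7.7, -10.1]
opening: 0.014
grip_force: 40.0
```

```bash
python3 -c "from h import *; check()"
```

```text
tilt rad (+ = toward +y) -0.0505 n 5127 top z at mid y 0.2025 far y 0.2623
stand px shift 0 0 0.997
stand px shift 0 0 0.997
9.25 [0.4576 0.1912 0.3455] [ 1.9  6.1 -9. ] [ 1.39 -0.55 -0.03]
```

Call:
arm_command(xyz=[[-0.1,-2,0.1],[-0.2,-3,0.2],[-0.1,-2,0.1],[0,0,0]], spin=[0,0,0,0])

```text
time: 9.65
tool_pos: [0.457, 0.1842, 0.3455]
tool_rot: [-3.14, -0.003, 1.51]
contact_force: [2.3, 6.5, -11.5]
opening: 0.0138
grip_force: 40.0
```

```bash
python3 - <<'E'
from h import *; check()
c=read_camera("wrist")
h=cv2.cvtColor(c["img"],cv2.COLOR_RGB2HSV)
m=((h[...,0]<8)|(h[...,0]>172))&(h[...,1]>130)&(h[...,2]>70);m[:,:255]=0;m[:,305:]=0
for v in range(90,330,20):
    us=np.nonzero(m[v])[0]
    if len(us): print(v,us.min(),us.max(),pt(c,us.mean(),v).round(4))
t=read_camera("side"); cv2.imwrite("pics/s3.png",cv2.resize(t["img"][130:260,170:290,::-1],None,fx=5,fy=4.6,interpolation=cv2.INTER_CUBIC))
E
```

```text
tilt rad (+ = toward +y) -0.0592 n 5220 top z at mid y 0.2034 far y 0.2561
stand px shift 0 1 0.996
stand px shift 0 1 0.992
9.75 [0.457  0.1842 0.3455] [  1.6   5.8 -11.7] [ 1.38 -0.47  0.04]
110 269 290 [0.46   0.2592 0.149 ]
130 261 298 [0.4595 0.2495 0.2069]
150 261 298 [0.4591 0.2424 0.2068]
170 262 297 [0.4586 0.235  0.2052]
190 262 297 [0.4582 0.2271 0.2035]
210 262 296 [0.4575 0.2191 0.2035]
230 263 296 [0.4571 0.2101 0.2009]
250 262 296 [0.4564 0.2018 0.2016]
310 264 294 [0.4545 0.1711 0.1962]
```

View pics/s3.png

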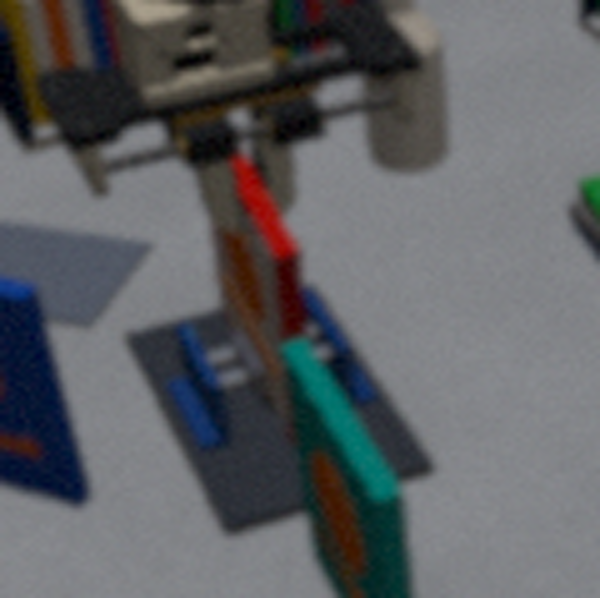

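Call:
arm_command(xyz=[[0.1,2,0.1],[0.2,4,0.3],[0.3,5,0.4],[0.3,5,0.4],[0.3,5,0.3],[0.3,5,0.2],[0.3,5,0.2],[0.3,5,0.1],[0.3,4,0],[0.1,2,0],[-0.1,-2,0.1],[-0.2,-3,0.3],[-0.2,-4,0.4],[-0.3,-5,0.4],[-0.3,-5,0.3],[-0.3,-5,0.2],[-0.3,-5,0.2],[-0.2,-4,0.1],[-0.2,-3,0]], spin=[0,0,0,0,0,0,0,0,0,0,0,0,0,0,0,0,0,0,0])

```text
time: 11.75
tool_pos: [0.4576, 0.1901, 0.3503]
tool_rot: [-3.141, -0.004, 1.51]
contact_force: [-0.4, 7.5, -11.2]
opening: 0.0137
grip_force: 40.0
```

```bash
sed -i 's/P=P\[P\[:,2\]>.16\]/P=P[P[:,2]>.18]; q=np.polyfit(P[:,1],P[:,2],1); P=P[abs(np.polyval(q,P[:,1])-P[:,2])<.003]/' h.py; python3 -c "from h import *; check()"
```

```text
tilt rad (+ = toward +y) -0.1032 n 4662 top z at mid y 0.2057 far y 0.2567
stand px shift 0 1 0.996
stand px shift 0 1 0.992
11.85 [0.4576 0.19   0.3503] [ -0.1   6.3 -10. ] [ 1.32 -0.03 -0.  ]
```

Call:
arm_command(xyz=[[0.1,2,0.1],[0.2,3,0.3],[0.2,4,0.4],[0.3,5,0.4],[0.3,5,0.3],[0.3,5,0.2],[0.3,5,0.2],[0.2,4,0.1],[0.2,3,0],[-0.1,-2,0.1],[-0.2,-3,0.3],[-0.2,-4,0.4],[-0.3,-5,0.4],[-0.3,-5,0.3],[-0.3,-5,0.2],[-0.3,-5,0.2],[-0.2,-4,0.1],[-0.2,-3,0]], spin=[0,0,0,0,0,0,0,0,0,0,0,0,0,0,0,0,0,0])

```text
time: 13.65
tool_pos: [0.4577, 0.1899, 0.3544]
tool_rot: [3.141, -0.003, 1.51]
contact_force: [-1.0, 7.1, -12.1]
opening: 0.0142
grip_force: 40.0
```

Call:
arm_command(xyz=[[0.1,2,0.1],[0.2,3,0.3],[0.2,4,0.4],[0.3,5,0.4],[0.3,5,0.3],[0.3,5,0.2],[0.3,5,0.2],[0.2,4,0.1],[0.2,3,0],[-0.1,-2,0.1],[-0.2,-3,0.3],[-0.2,-4,0.4],[-0.3,-5,0.4],[-0.3,-5,0.3],[-0.3,-5,0.2],[-0.3,-5,0.2],[-0.2,-4,0.1],[-0.2,-3,0]], spin=[0,0,0,0,0,0,0,0,0,0,0,0,0,0,0,0,0,0])

```text
time: 15.45
tool_pos: [0.4578, 0.1897, 0.3585]
tool_rot: [3.141, -0.003, 1.51]
contact_force: [0.1, 6.4, -12.0]
opening: 0.0138
grip_force: 40.0
```

```bash
python3 -c "from h import *; check()"
```

```text
tilt rad (+ = toward +y) -0.1034 n 4589 top z at mid y 0.2111 far y 0.2564
stand px shift 0 1 0.997
stand px shift 0 1 0.992
15.55 [0.4578 0.1896 0.3585] [ -1.    4.9 -11. ] [ 1.27  0.34 -0.01]
```

Call:
arm_command(xyz=[[0,0,0],[0.1,2,0.1],[0.2,3,0.2],[0.2,4,0.3],[0.3,5,0.3],[0.3,5,0.2],[0.3,5,0.2],[0.3,5,0.1],[0.2,4,0.1],[0.2,3,0],[-0.1,-2,0.1],[-0.2,-3,0.2],[-0.2,-4,0.3],[-0.3,-5,0.3],[-0.3,-5,0.2],[-0.3,-5,0.2],[-0.3,-5,0.1],[-0.2,-4,0.1],[-0.2,-3,0]], spin=[0,0,0,0,0,0,0,0,0,0,0,0,0,0,0,0,0,0,0], squeeze=60)

```text
time: 17.45
tool_pos: [0.4578, 0.1903, 0.3616]
tool_rot: [3.141, -0.005, 1.51]
contact_force: [-0.3, 7.3, -10.8]
opening: 0.0136
grip_force: 60.0
```

```bash
python3 -c "from h import *; check()"
```

```text
tilt rad (+ = toward +y) -0.0972 n 4545 top z at mid y 0.2131 far y 0.2572
stand px shift 0 1 0.996
stand px shift 0 1 0.992
17.55 [0.4579 0.1902 0.3616] [ -0.5   7.1 -11.2] [1.83 0.28 0.01]
```

Call:
arm_command(xyz=[[0.1,2,0.1],[0.2,4,0.3],[0.3,5,0.3],[0.3,4,0.2],[0.2,3,0.1],[0,0,0]], spin=[0,0,0,0,0,0])

```text
time: 18.15
tool_pos: [0.459, 0.2065, 0.3625]
tool_rot: [3.141, 0.004, 1.511]
contact_force: [-2.1, -6.5, -3.8]
opening: 0.0133
grip_force: 60.0
```

Call:
arm_command(xyz=[[0,0,0],[0,0,0],[0,0,0],[0,0,-3],[0,0,-5],[0,0,-5],[0,0,-3],[0,0,0]], spin=[0,0,0,0,0,0,0,0], jaw=-0.5)

```text
time: 18.95
tool_pos: [0.4589, 0.2073, 0.3454]
tool_rot: [-3.14, 0.0, 1.511]
contact_force: [0.8, -0.3, 0.3]
opening: 0.0227
grip_force: 0.0
```

```bash
python3 -c "from h import *; check()"
```

```text
tilt rad (+ = toward +y) -0.0141 n 4866 top z at mid y 0.2107 far y 0.2716
stand px shift 0 1 0.996
stand px shift 0 1 0.992
19.05 [0.459  0.2073 0.346 ] [0.7 0.8 0.1] [-0.03  0.05 -0.02]
```

Call:
arm_command(xyz=[[0,0,0],[0,0,0],[0,0,0],[0.1,2,0.1],[0.2,4,0.3],[0.3,5,0.3],[0.3,4,0.1],[0.2,3,0],[-0.1,-2,0.1],[-0.2,-3,0.3],[-0.2,-4,0.4],[-0.3,-5,0.4],[-0.3,-5,0.4],[-0.3,-5,0.3],[-0.3,-5,0.2],[-0.2,-4,0.2],[-0.2,-3,0]], spin=[0,0,0,0,0,0,0,0,0,0,0,0,0,0,0,0,0], jaw=-1, squeeze=60)

```text
time: 20.75
tool_pos: [0.4572, 0.1884, 0.3474]
tool_rot: [-3.137, 0.002, 1.51]
contact_force: [-0.5, -0.1, -26.8]
opening: 0.0137
grip_force: 60.0
```

Call:
arm_command(xyz=[[0.1,2,0.1],[0.2,3,0.3],[0.2,4,0.4],[0.3,5,0.4],[0.3,5,0.4],[0.3,5,0.3],[0.3,5,0.2],[0.2,4,0.2],[0.2,3,0],[-0.1,-2,0.1],[-0.2,-3,0.3],[-0.2,-4,0.4],[-0.3,-5,0.4],[-0.3,-5,0.4],[-0.3,-5,0.3],[-0.3,-5,0.2],[-0.2,-4,0.2],[-0.2,-3,0]], spin=[0,0,0,0,0,0,0,0,0,0,0,0,0,0,0,0,0,0])

```text
time: 22.55
tool_pos: [0.4572, 0.1884, 0.3519]
tool_rot: [-3.137, 0.002, 1.51]
contact_force: [0.8, 0.3, -25.0]
opening: 0.0138
grip_force: 60.0
```

```bash
python3 -c "from h import *; check()"
```

```text
tilt rad (+ = toward +y) 0.0652 n 4648 top z at mid y 0.213 far y 0.252
stand px shift 3 7 0.994
stand px shift 3 7 0.898
22.65 [0.4572 0.1882 0.3519] [ -1.    0.2 -27.3] [ 0.42 -0.06 -0.02]
```

Call:
arm_command(xyz=[[0.1,2,0],[0.2,4,0],[0.2,4,0],[0.2,4,0],[0.2,3,0],[0,0,0],[0,0,-1],[0,0,-1.5],[0,0,-1.5],[0,0,-1],[0,0,0]], spin=[0,0,0,0,0,0,0,0,0,0,0])

```text
time: 23.75
tool_pos: [0.4581, 0.2056, 0.3467]
tool_rot: [-3.136, 0.002, 1.51]
contact_force: [0.2, -0.1, -24.9]
opening: 0.0136
grip_force: 60.0
```

```bash
python3 - <<'E'
from h import *; check()
t=read_camera("side"); cv2.imwrite("pics/s4.png",cv2.resize(t["img"][130:260,170:290,::-1],None,fx=5,fy=4.6,interpolation=cv2.INTER_CUBIC))
E
```

```text
tilt rad (+ = toward +y) 0.066 n 4704 top z at mid y 0.2077 far y 0.2694
stand px shift 1 4 0.992
stand px shift 1 4 0.958
23.85 [0.4581 0.2056 0.3468] [ -0.8   0.3 -25.8] [ 0.27 -0.01  0.03]
```

View pics/s4.png

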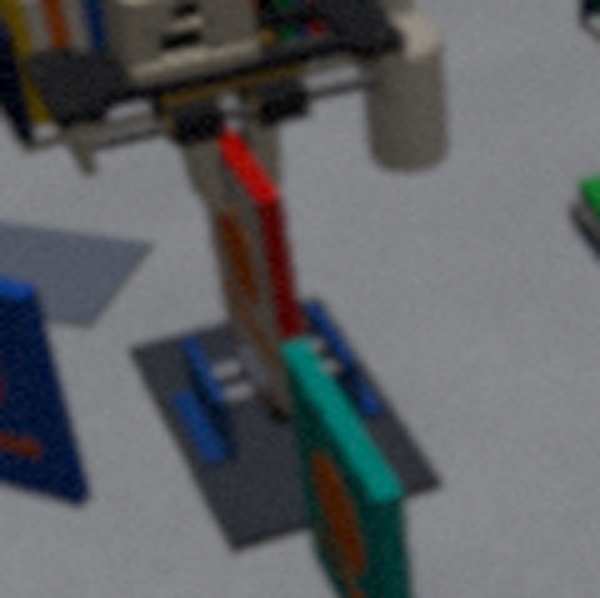

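Call:
arm_command(xyz=[[0,0,-0.5],[0,0,-0.5],[0,0,-0.5],[0,0,0]], spin=[0,0,0,0])

```text
time: 24.3
tool_pos: [0.4585, 0.206, 0.3464]
tool_rot: [-3.139, 0.001, 1.51]
contact_force: [-0.1, -0.3, -26.6]
opening: 0.0139
grip_force: 60.0
```

Call:
arm_command(xyz=[[0,0,-0.5],[0,0,-0.5],[0,0,-0.5],[0,0,0]], spin=[0,0,0,0])

```text
time: 24.7
tool_pos: [0.4589, 0.2063, 0.3461]
tool_rot: [3.141, -0.0, 1.511]
contact_force: [-0.8, -0.6, -20.2]
opening: 0.0138
grip_force: 60.0
```

Call:
arm_command(xyz=[[0,0,-0.5],[0,0,-0.5],[0,0,-0.5],[0,0,0]], spin=[0,0,0,0])

```text
time: 25.1
tool_pos: [0.459, 0.2064, 0.346]
tool_rot: [3.139, -0.001, 1.511]
contact_force: [-3.0, -0.9, 1.1]
opening: 0.0138
grip_force: 60.0
```

Call:
arm_command(xyz=[[0,0,-0.5],[0,0,-0.5],[0,0,0]], spin=[0,0,0])

```text
time: 25.4
tool_pos: [0.4592, 0.2064, 0.3459]
tool_rot: [3.138, -0.001, 1.511]
contact_force: [-5.8, -2.3, 10.3]
opening: 0.0132
grip_force: 60.0
```

```bash
python3 -c "from h import *; check()"
```

```text
tilt rad (+ = toward +y) 0.0651 n 4621 top z at mid y 0.207 far y 0.2704
stand px shift 2 4 0.996
stand px shift 1 3 0.955
25.5 [0.4592 0.2064 0.3459] [-5.1 -1.9 10.1] [-0.57  1.74 -0.09]
```

Call:
arm_command(xyz=[[0,0,0.5],[-0.1,-2,0.1],[-0.2,-5,0.2],[-0.4,-7,0.3],[-0.4,-7,0.3],[-0.3,-5,0.2],[-0.1,-3,0],[0,0,0]], spin=[0,0,0,0,0,0,0,0], squeeze=40)

```text
time: 26.3
tool_pos: [0.4575, 0.1782, 0.346]
tool_rot: [3.139, -0.004, 1.51]
contact_force: [-3.0, 5.6, -2.7]
opening: 0.0137
grip_force: 40.0
```

```bash
python3 -c "from h import *; check()"
```

```text
tilt rad (+ = toward +y) -0.0974 n 4873 top z at mid y 0.2139 far y 0.2423
stand px shift 2 4 0.996
stand px shift 1 3 0.954
26.4 [0.4576 0.1783 0.346 ] [-3.4  6.4 -2.1] [ 1.23  1.04 -0.01]
```

Call:
arm_command(xyz=[[0.1,2,0.2],[0.3,5,0.4],[0.4,6,0.4],[0.4,6,0.4],[0.4,6,0.3],[0.3,6,0.3],[0.2,4,0.2],[0.1,1,0],[-0.1,-2,0.2],[-0.3,-5,0.4],[-0.4,-6,0.4],[-0.4,-6,0.4],[-0.4,-6,0.3],[-0.3,-6,0.3],[-0.2,-4,0.2],[-0.1,-1,0]], spin=[0,0,0,0,0,0,0,0,0,0,0,0,0,0,0,0])

```text
time: 28.0
tool_pos: [0.4574, 0.178, 0.3494]
tool_rot: [3.141, -0.004, 1.51]
contact_force: [-1.9, 7.5, -10.3]
opening: 0.0137
grip_force: 40.0
```

```bash
python3 -c "from h import *; check()"
```

```text
tilt rad (+ = toward +y) -0.0996 n 4789 top z at mid y 0.216 far y 0.2421
stand px shift 2 4 0.996
stand px shift 1 3 0.954
28.1 [0.4574 0.1781 0.3494] [ -1.5   6.4 -11.6] [1.55 0.48 0.03]
```

Call:
arm_command(xyz=[[0.1,2,0.2],[0.3,5,0.4],[0.4,6,0.4],[0.4,6,0.4],[0.4,6,0.3],[0.3,6,0.3],[0.2,4,0.2],[0.1,1,0],[-0.1,-2,0.2],[-0.3,-5,0.4],[-0.4,-6,0.4],[-0.4,-6,0.4],[-0.4,-6,0.3],[-0.3,-6,0.3],[-0.2,-4,0.2],[-0.1,-1,0]], spin=[0,0,0,0,0,0,0,0,0,0,0,0,0,0,0,0], squeeze=45)

```text
time: 29.7
tool_pos: [0.4574, 0.1781, 0.354]
tool_rot: [3.141, -0.004, 1.51]
contact_force: [-1.4, 7.1, -13.9]
opening: 0.0138
grip_force: 45.0
```

```bash
python3 -c "from h import *; check()"
```

```text
tilt rad (+ = toward +y) -0.1008 n 4567 top z at mid y 0.219 far y 0.2422
stand px shift 2 4 0.995
stand px shift 1 3 0.961
29.8 [0.4574 0.1782 0.3541] [ -1.1   6.5 -12.7] [1.69 0.34 0.02]
```

Call:
arm_command(xyz=[[0.1,2,0.2],[0.3,5,0.4],[0.4,6,0.4],[0.4,6,0.4],[0.4,6,0.3],[0.3,6,0.3],[0.2,4,0.2],[0.1,1,0],[-0.1,-2,0.2],[-0.3,-5,0.4],[-0.4,-6,0.4],[-0.4,-6,0.4],[-0.4,-6,0.3],[-0.3,-6,0.3],[-0.2,-4,0.2],[-0.1,-1,0]], spin=[0,0,0,0,0,0,0,0,0,0,0,0,0,0,0,0])

```text
time: 31.4
tool_pos: [0.4574, 0.178, 0.3586]
tool_rot: [3.141, -0.004, 1.51]
contact_force: [-1.0, 6.5, -11.5]
opening: 0.0138
grip_force: 45.0
```

Call:
arm_command(xyz=[[0.1,2,0.2],[0.3,5,0.4],[0.4,6,0.4],[0.4,6,0.4],[0.4,6,0.3],[0.3,6,0.3],[0.2,4,0.2],[0.1,1,0],[-0.1,-2,0.2],[-0.3,-5,0.4],[-0.4,-6,0.4],[-0.4,-6,0.4],[-0.4,-6,0.3],[-0.3,-6,0.3],[-0.2,-4,0.2],[-0.1,-1,0]], spin=[0,0,0,0,0,0,0,0,0,0,0,0,0,0,0,0])

```text
time: 33.0
tool_pos: [0.4574, 0.1778, 0.3632]
tool_rot: [3.14, -0.004, 1.51]
contact_force: [-0.6, 5.8, -11.5]
opening: 0.0134
grip_force: 45.0
```

```bash
python3 -c "from h import *; check()"
```

```text
tilt rad (+ = toward +y) -0.0998 n 4144 top z at mid y 0.2249 far y 0.2418
stand px shift 2 4 0.994
stand px shift 1 3 0.965
33.1 [0.4574 0.1779 0.3632] [ -0.1   4.9 -10.7] [ 1.47  0.41 -0.01]
```

Call:
arm_command(xyz=[[0.1,2,0.2],[0.3,5,0.4],[0.4,6,0.4],[0.4,6,0.4],[0.4,6,0.3],[0.3,6,0.3],[0.2,4,0.2],[0.1,1,0],[-0.1,-2,0.2],[-0.3,-5,0.4],[-0.4,-6,0.4],[-0.4,-6,0.4],[-0.4,-6,0.3],[-0.3,-6,0.3],[-0.2,-4,0.2],[-0.1,-1,0]], spin=[0,0,0,0,0,0,0,0,0,0,0,0,0,0,0,0])

```text
time: 34.7
tool_pos: [0.4576, 0.1766, 0.368]
tool_rot: [3.139, -0.0, 1.51]
contact_force: [-0.8, 0.3, -1.5]
opening: 0.0134
grip_force: 45.0
```

```bash
python3 -c "from h import *; check()"
```

```text
tilt rad (+ = toward +y) -0.0432 n 4478 top z at mid y 0.2258 far y 0.2399
stand px shift 2 4 0.994
stand px shift 1 3 0.965
34.8 [0.4575 0.177  0.3675] [-0.4 -0.6 -0.6] [-0.08  0.07  0.01]
```

Call:
arm_command(xyz=[[0,0,1],[0,0,2],[0,0,4],[0,0,5],[0,2,5],[0.2,3,5],[0.2,4,5],[0.2,4,5],[0.2,3,3],[0,2,2],[0,0,1],[0,0,0],[0,0,0],[0,0,0],[0,0,0]], spin=[0,0,0,0,0,0,0,0,0,0,0,0,0,0,0])

```text
time: 36.3
tool_pos: [0.4582, 0.1952, 0.4048]
tool_rot: [-3.141, 0.0, 1.51]
contact_force: [-0.3, -0.1, -0.9]
opening: 0.0136
grip_force: 45.0
```

```bash
python3 - <<'E'
from h import *; check()
t=read_camera("side"); cv2.imwrite("pics/s5.png",cv2.resize(t["img"][110:260,170:290,::-1],None,fx=5,fy=4,interpolation=cv2.INTER_CUBIC))
E
```

```text
tilt rad (+ = toward +y) -0.0411 n 4302 top z at mid y 0.2626 far y 0.2586
stand px shift 2 4 0.994
stand px shift 1 3 0.965
36.4 [0.4582 0.1952 0.4049] [ 0.3  0.2 -1.6] [-0.11  0.08  0.04]
```

View pics/s5.png

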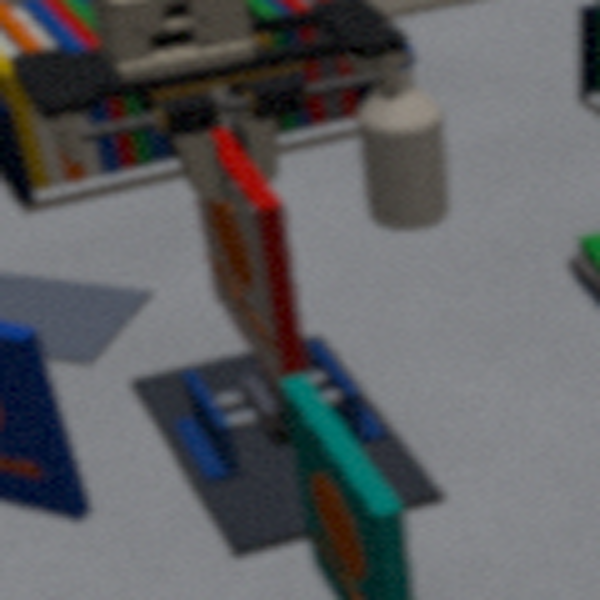

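The case hangs upright with its red edge at (245,165), clear above the stand. The stand is flat at (290,440), and the turquoise and blue cases are where they were.

```bash
python3 -c "from cell import *; print(hand_in())"
```

```text
the job is handed in; nothing more can be done
None
```

I freed the red case by rocking it and handed in at about 36 s, held still and near upright, its bottom edge about 90 mm above the counter; partway through I briefly lifted the stand a few mm and it ended about 15 mm off its start (limit 50), and the hand-in gave no verdict.

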